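# Refit the coolant strainer

## Task

The coolant filter's strainer has been washed and stands in the drip tray: refit it. Take it by its black handle, lower it into the blue housing with its three tabs through the three gaps, and turn it clockwise (seen from above) until the ramps draw it down snug on the seal; feel where that is and stop there, as the seal may be fresh or worn, and forcing it further ruins it. Then let go, and leave all the other things where they are.

Things in the scene. Friction and masses are not known exactly. Their poses are not given: they have to be found in the camera images.
- housing: coolant filter housing: blue round pot, 113 mm outside diameter, rim 115 mm above the bench, bore 93 mm, fixed on a dark base plate 220 x 150 mm; brass pipe stubs, red-levered valve and gauge on it are lower than the rim. Origin on the pot's vertical axis at bench height, z up. More than 35 N between strainer and housing (forcing, ramming, dragging) does damage
- rim_centre (a point): centre of the housing's mouth, 115 mm above its origin, on the axis; axes as the housing. Just below the rim three steel lugs stand inwards and leave a 77 mm opening; between them are three gaps, each 40 degrees wide, centred at +90, +210 and +330 degrees from x (counter-clockwise seen from above), marked red on the rim
- lug_start (a point): where one lug begins, at a gap's clockwise edge (seen from above), 41.5 mm from the axis. The lug's underside is here 106.5 mm over the bench, 105 mm after 8 degrees, falls 8 mm over the next 62 degrees, then a hard stop. Tabs run under it: free at first, then they cam the plug down on the seal by 1.3 mm per 10 degrees of turn; the hand must sink with it
- seal_nominal (a point): on the axis, 96.4 mm above the bench: NOMINAL top of the sprung black rubber seal ring (75 mm across, fixed in the neck) on which the plug presses. Its real top is up to 2.5 mm higher or lower (fresh or worn), which no reading gives: feel where the plug first touches it. It yields about 1 mm per 14 N. Snug means squeezed 1.1 to 1.8 mm below first touch
- strainer_handle (a point): middle of the strainer's black handle bar, on its axis, 94 mm above its foot. The bar is 66 mm long (x), 14 mm wide (y), 36 mm high, on an aluminium plug 72 mm across, 24 mm high: plug top 18 mm, underside 42 mm below this point. z up. It gets snug 20 to 70 degrees clockwise of the gaps, by the seal's wear; the lugs then carry 11 to 25 N, and friction holds it when let go
- strainer: the whole strainer, upright in the drip tray, 0.25 to 0.5 kg: origin at the centre of its foot, z up along its axis, x along the handle bar. Below the plug a mesh basket, 52 mm across, 52 mm long. Three tabs, 17 mm wide, 7 mm high, flush with the plug's underside, reach 44.5 mm from the axis at +90, +210, +330 degrees from x (counter-clockwise from above; red marks on the plug's top)
- tray: shallow steel drip tray, 260 x 240 mm, 22 mm high, floor 4 mm thick, fixed on the bench; origin at the centre of its underside
- brush: washing brush with a wooden handle and steel ferrule, 190 mm long, lying in the drip tray; origin at its middle, underside
- old_seal: worn black rubber seal ring, 68 mm across, 8 mm high, lying in the drip tray; origin at the centre of its underside. It is scrap, not needed
- grease_jar: small yellow jar with white lid, 42 mm across, 45 mm high, standing on the housing's base plate; origin at the centre of its underside
- chuck_key: steel T-shaped lathe chuck key, 150 mm across the T, lying on the bench behind; origin under the T
- spanner: flat steel spanner, 180 mm long, lying on the bench; origin at its middle, underside
- oil_bottle: white bottle with yellow label and red cap, 64 mm across, 160 mm high, standing; origin at the centre of its underside
- turned_part: turned steel part with a 60 mm foot flange, 75 mm high, standing; origin at the centre of its underside
Mind the look-alikes: they are no part of the job. Leave any purple look-alike of the strainer alone.

How it is judged (in metres and radians):
On the way:
1. the strainer is lowered into the neck, its tabs down through the gaps (z of strainer_handle in the frame of housing below 0.1425 m and horizontal distance between strainer_handle and housing below 0.006 m), for 0.1 s.
At the end, for the whole second after the job is handed in: the strainer sits upright (within 0.06 rad) and at rest in the housing's neck (axis within 5 mm, handle point lower than 141.5 mm above the housing's origin), let go, with its tabs cammed under the lugs so that strainer and housing press on each other with 10 to 26 N (contact force between strainer and housing between 10 and 26 N and z of strainer_handle in the frame of housing below 0.1415 m and horizontal distance between strainer_handle and housing below 0.005 m and angle between strainer's own z axis and vertical below 0.06 rad and linear speed of strainer below 0.01 m/s and contact force between strainer and the fingers below 0.1 N); the robot touches nothing.
It fails at once if the strainer is forced: more than 35 N between it and the housing (contact force between strainer and housing above 35 N).
It fails at once if another loose thing is moved by more than 30 mm (distance of any of brush, old_seal, grease_jar, chuck_key, spanner, oil_bottle, turned_part from where it was at the start of the episode above 0.03 m).
It also fails if it takes over 67 s, if anything falls off the work surface, if the arm or the gripper's body presses on something with over 40 N, if the wrist force passes 120 N, or if a joint passes its speed limit or range.

## Robot

A 6-joint arm with a two-finger parallel gripper is mounted at the origin on the work surface. World frame = base frame: x ahead of the robot, y to its left, z up, the work surface at z = 0. Lengths are in mm, angles in rad, forces in N, time in s.
With the tool pointing down it reaches from about 275 to 1000 mm from the base axis. Payload 8.4 kg.
Tool frame: the origin (TCP) lies at the very end of the fingers, on their centre line; the grasp point (between the pads) lies 19 mm behind it; z points along the fingers, y is the direction in which the jaws open and shut (so a half turn about z gives the same grasp; the last joint's range is limited). The gripper opens to 85 mm and grips with 20 to 120 N. Pads are 22 mm wide; open, the fingers measure 114 mm over their backs; the gripper's body (76 mm by 85 mm) begins 54 mm behind the grasp point. The pads swing forward as they close: fully open they stand 13 mm farther back than shut.
Start: joints at [-1.228, 0.353, 1.633, -0, 1.155, -0.002], TCP at [211.254, -588.217, 231.281] pointing down, gripper open.
Joint ranges: [-2.63, 2.63], [-0.92, 2.1], [0.06, 2.66], [-1.3, 4.44], [0, 2.69], [-3.02, 3.02]. Speed limits (rad/s): [2.22, 2.22, 2.79, 3.14, 3.14, 3.14].

## Interface

Orientations are given as [roll, pitch, yaw] about the fixed x, y, z axes, in that order (R = Rz(yaw) Ry(pitch) Rx(roll)).
In Python, from rig import r gives the robot as it stands.
- The arm moves only by the tool jog_arm, never from a script. Its argument "moves" is a list of rows, each an object with "grip": the gripper command: -1 is fully open, 1 is shut, values between are in proportion; "translation": the shift along the tool's x, y, z in m, a list of three; "twist": the turn, a rotation vector about the tool's x, y, z in rad, a list of three. In form: [{"grip": grip, "translation": [dx, dy, dz], "twist": [ax, ay, az]}, ...]. A call has 1 to 10 rows; each row shifts and turns the commanded pose from where the row before left it, along the tool's axes as they then stand; what a row does not reach is not made up. A row lasts 1/12 s, in which the tool goes at most 41.7 mm and 7.16 degrees, less where a joint would pass 70% of its speed; a pose out of reach is approached as far as the arm can. A call with a gripper value outside its range is refused whole. The fingers move at their own pace and stop on an object; "squeeze" is the grip in N (left out, the last holds). Time passes only in rows, so rows that do not move let the fingers close. It gives the time, the measured TCP pose, the force and the opening at its end, in the units of the state.
- r.sense(): the state, without advancing time (a new reading comes with each control period).
- r.grab_frame(name): name is "scene" or "top" or "wrist"; returns (picture, depth): 480x640x3 uint8, red, green, blue; 480x640 float32, mm along the optical axis (not along the pixel's ray), 0 where there is no reading.
- r.calibration(name): a dict with "fx", "fy", "cx", "cy" (pixels), "k1" (the pictures are not rectified: a ray, as slopes to the right and down, at radius r is drawn at 1 + k1 r^2 times it, then the intrinsics apply), "R" (3x3) and "t" (3): a world point X has camera coordinates R X + t. Camera axes: x right, y down, z forward; pixel columns grow to the right and rows downward; lengths in mm; the calibration is good to about 2 mm. A picture is of the moment at which its call begins: read the wrist's pose just before it. calibration takes no time and is no camera call; for the wrist camera it gives the pose at the moment of the call.
- r.sign_off(): hands the job in, once; it reports no verdict.
The state is a dict: "clock": time; "qpos": joint angles; "qvel": joint speeds; "joint_efforts": joint torques, N m; "eef_pos": TCP position; "tcp_rot": TCP orientation; "contact_force": force on the tool from outside, world axes, zero at the start; "wrist_torque": the same for the moment, N m; "opening": opening from 0.0 (shut) to 1.0 (fully open).
Only numpy, scipy, OpenCV 4.12 (cv2) and the standard library are available. Lean on these libraries where they do the work, as an engineer would, in place of code of your own. Each camera call takes 0.05 s, during which the arm holds its last target.

## Working session

There is one attempt and no reset: what is moved stays moved. The work goes in short steps, Python scripts to look and compute and a tool call to move; the robot and the scene stay as the last step left them, time stands still between calls to the robot, and variables do not carry over. Pictures are saved under pics/ and viewed, and the job is handed in when it is done.

Besides the shell and the picture viewer there is one more tool, called after ">>>" as name(argument=value, ...), one argument or row to a line, values as JSON. jog_arm: Moves the arm, as the interface text tells. Its arguments: {"type":"object","properties":{"moves":{"type":"array"},"squeeze":{"type":"number"}},"required":["moves"]}

```bash
ls; mkdir -p pics; python3 - <<'E'
from rig import r
import cv2,numpy as np
s=r.sense();print(s)
for n in("scene","top"):
    p,d=r.grab_frame(n);cv2.imwrite(f"pics/{n}0.png",p[:,:,::-1]);np.savez(f"pics/{n}0.npz",p=p,d=d,**{k:np.array(v) for k,v in r.calibration(n).items()})
    print(r.calibration(n))
E
```

```text
pics
{'clock': 0.0, 'qpos': array([-1.22839729e+00,  3.53665691e-01,  1.63416197e+00,  7.70038204e-06,
        1.15521758e+00, -2.40082120e-03]), 'qvel': array([ 0.00023187, -0.00062738, -0.00068697,  0.0001633 ,  0.00062038,
        0.00053244]), 'joint_efforts': array([ 1.89681530e-03, -6.05254769e+01, -3.42069376e+01,  1.71142447e-04,
        9.37520061e-03,  2.23854965e-05]), 'eef_pos': array([ 211.08914466, -587.74290306,  230.53882592]), 'tcp_rot': array([-3.14014009e+00, -1.05278007e-05,  3.44796739e-01]), 'contact_force': array([-0.08393479, -0.36747305, -0.99103981]), 'wrist_torque': array([0.0336233 , 0.02967649, 0.02234873]), 'opening': 0.9987585285882797}
{'fx': 445.5800360335032, 'fy': 445.5800360335032, 'cx': 319.6230466599103, 'cy': 236.48238446454206, 'k1': -0.016181441655624736, 'R': array([[ 0.53241983,  0.84634903,  0.01491462],
       [ 0.51075487, -0.30715437, -0.80298547],
       [-0.67502488,  0.4351431 , -0.59581196]]), 't': array([-312.42803143, -219.41479092, 1525.70682493])}
{'fx': 472.84582957129317, 'fy': 472.84582957129317, 'cx': 322.850249732167, 'cy': 242.15320032559458, 'k1': 0.01669628078686417, 'R': array([[ 4.47614164e-04, -9.99756103e-01,  2.20801779e-02],
       [-9.96440586e-01, -2.30720182e-03, -8.42664488e-02],
       [ 8.42968399e-02, -2.19638665e-02, -9.96198590e-01]]), 't': array([ -22.83937495,  589.13064268, 1454.98431904])}
```

View pics/scene0.png

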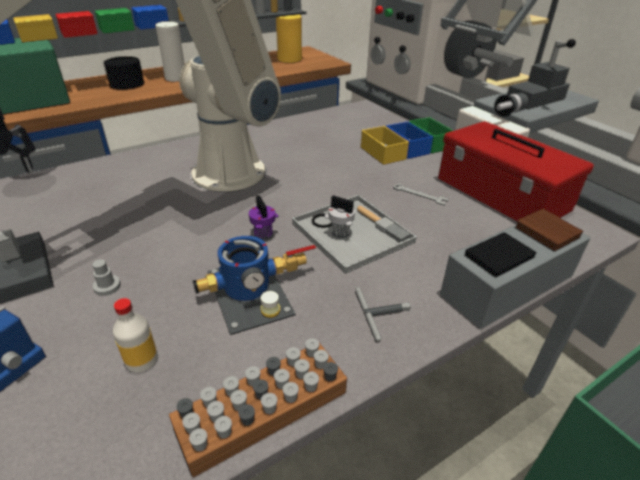

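View pics/top0.png

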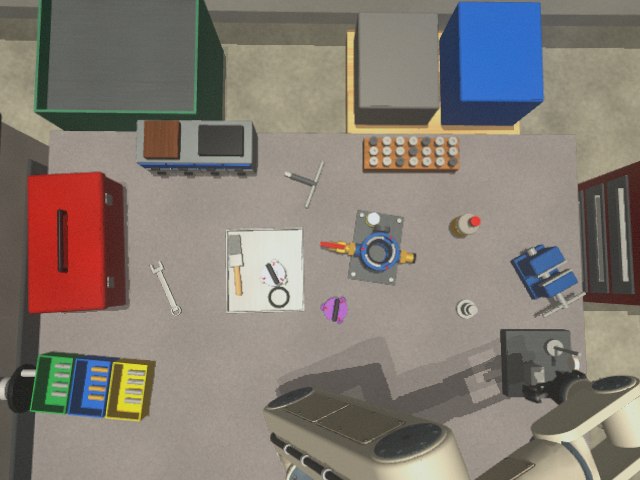

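The scene view shows the strainer in the tray at (341,213) and the purple look-alike at (262,217). In the top view they are at (274,273) and (336,309), and the housing is at (380,251). The one meant is the aluminium, black-handled strainer in the drip tray. I'll confirm that with enlarged crops.

```bash
cat > h.py <<'E'
import numpy as np,cv2
def load(f):
    z=np.load(f);return {k:z[k] for k in z.files}
def K(c): return np.array([[c['fx'],0,c['cx']],[0,c['fy'],c['cy']],[0,0,1.]],float), np.array([c['k1'],0,0,0,0],float)
def proj(c,X):
    k,d=K(c);X=np.atleast_2d(X).astype(float)
    return cv2.projectPoints(X,cv2.Rodrigues(c['R'])[0],np.array(c['t'],float),k,d)[0].reshape(-1,2)
def ray(c,uv):
    k,d=K(c);return cv2.undistortPoints(np.array(uv,float).reshape(-1,1,2),k,d).reshape(-1,2)
def atz(c,uv,z):
    q=ray(c,uv);D=np.c_[q,np.ones(len(q))]@c['R'];C=-np.array(c['R']).T@c['t']
    return C+D*((z-C[2])/D[:,2])[:,None]
def cloud(c,d):
    v,u=np.mgrid[0:480,0:640];q=ray(c,np.c_[u.ravel(),v.ravel()]);zz=d.ravel()[:,None]
    X=(np.c_[q,np.ones(len(q))]*zz-np.array(c['t']))@c['R'];return X.reshape(480,640,3)
E
python3 - <<'E'
from h import *
c=load('pics/top0.npz');p=c['p'][:,:,::-1]
a=cv2.resize(p[225:320,220:315],None,fx=4,fy=4,interpolation=cv2.INTER_CUBIC)
b=cv2.resize(p[205:300,335:430],None,fx=4,fy=4,interpolation=cv2.INTER_CUBIC)
cv2.imwrite('pics/crop1.png',np.hstack([a,b]))
X=cloud(c,c['d'])
for n,(u,v) in dict(handle=(274,273),housing=(380,251)).items():
    print(n,atz(c,[(u,v)],115))
for n,(u0,v0,u1,v1),zl in (('h',(345,215,420,290),(110,122)),('s',(250,250,300,300),(85,130)),('plug',(250,250,300,300),(70,86))):
    P=X[v0:v1,u0:u1].reshape(-1,3);m=(P[:,2]>zl[0])&(P[:,2]<zl[1]);Q=P[m];print(n,m.sum(),Q.mean(0),Q.min(0),Q.max(0))
s=load('pics/scene0.npz')
X=cloud(s,s['d'])
for n,(u0,v0,u1,v1),zl in (('h',(205,225,290,310),(110,122)),('s',(310,180,370,250),(88,130)),('plug',(310,180,370,250),(74,86))):
    P=X[v0:v1,u0:u1].reshape(-1,3);m=(P[:,2]>zl[0])&(P[:,2]<zl[1]);Q=P[m];print(n,m.sum(),Q.mean(0),Q.min(0),Q.max(0))
E
```

```text
handle [[490.95864054 122.39240378 115.        ]]
housing [[ 555.82633543 -188.22583528  115.        ]]
h 397 [ 558.57154759 -187.84314702  114.5880532 ] [ 499.95057395 -241.74764589  110.01413099] [ 633.17070692 -131.86880181  121.98104004]
s 144 [488.93736647 127.91962332 108.56000307] [455.94369173  95.02322922  85.10897659] [518.31857217 151.33186516 122.88838789]
plug 322 [488.97517317 129.27311176  79.8407924 ] [455.88259906  95.18818824  70.20577307] [524.64009374 164.28617957  85.83059042]
h 617 [ 565.83141342 -191.12374735  114.31735089] [ 499.45529868 -244.48974772  110.00710489] [ 638.50560291 -132.70634127  118.83691277]
s 258 [496.17925922 124.98921693 104.76465217] [462.05002993 106.79695693  88.00470518] [523.92802359 147.68408604 119.65169411]
plug 240 [510.1832887  102.79209345  79.42238257] [460.02420654 -27.20527208  74.06300826] [590.84598178 159.98689243  85.97845039]
```

View pics/crop1.png

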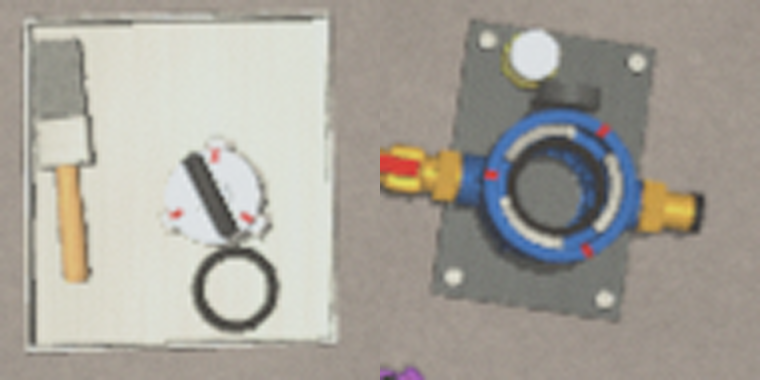

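The crop shows the aluminium plug with the black bar and red marks, next to the old seal and brush, so this is the strainer. By the marks, its yaw is about 27° and the housing's is about -8°. Next I check the wrist camera geometry so I can get closer views.

```bash
python3 - <<'E'
from rig import r
from h import *
from scipy.spatial.transform import Rotation as Ro
c=r.calibration('wrist');s=r.sense()
R=Ro.from_euler('xyz',s['tcp_rot']).as_matrix()
C=-c['R'].T@c['t'];print(c['fx'],c['k1'],'cam in tool',R.T@(C-s['eef_pos']));print(c['R']@R)
E
```

```text
366.42942408014324 0.013442366311504163 cam in tool [  79.39726533   -0.6911233  -142.37901539]
[[ 1.03302640e-03  9.99999261e-01  6.41180193e-04]
 [-9.51469087e-01  1.18021168e-03 -3.07742073e-01]
 [-3.07742602e-01 -2.92157449e-04  9.51469603e-01]]
```

>>> jog_arm(
  moves=[
    {"grip":-1,"translation":[0.033,-0.0184,0.001],"twist":[0,0,0]},
    {"grip":-1,"translation":[0.033,-0.0184,0],"twist":[0,0,0]},
    {"grip":-1,"translation":[0.033,-0.0184,0],"twist":[0,0,0]},
    {"grip":-1,"translation":[0.033,-0.0184,0],"twist":[0,0,0]},
    {"grip":-1,"translation":[0.033,-0.0184,0],"twist":[0,0,0]},
    {"grip":-1,"translation":[0.033,-0.0184,0],"twist":[0,0,0]},
    {"grip":-1,"translation":[0.033,-0.0184,0],"twist":[0,0,0]},
    {"grip":-1,"translation":[0.033,-0.0184,0],"twist":[0,0,0]},
    {"grip":-1,"translation":[0.033,-0.0184,0],"twist":[0,0,0]},
    {"grip":-1,"translation":[0.033,-0.0184,0],"twist":[0,0,0]},
  ],
)

```text
clock: 0.93
eef_pos: [460.4, -301.8, 230.1]
tcp_rot: [-3.141, 0.0, 0.345]
contact_force: [0.5, -0.5, 0.3]
opening: 1.0
```

>>> jog_arm(
  moves=[
    {"grip":-1,"translation":[0.033,-0.0184,0],"twist":[0,0,0]},
    {"grip":-1,"translation":[0.033,-0.0184,0],"twist":[0,0,0]},
    {"grip":-1,"translation":[0.033,-0.0184,0],"twist":[0,0,0]},
    {"grip":-1,"translation":[0.033,-0.0184,0],"twist":[0,0,0]},
    {"grip":-1,"translation":[0,0,0],"twist":[0,0,0.121]},
    {"grip":-1,"translation":[0,0,0],"twist":[0,0,0.121]},
    {"grip":-1,"translation":[0,0,0],"twist":[0,0,0.121]},
    {"grip":-1,"translation":[0,0,0],"twist":[0,0,0.121]},
    {"grip":-1,"translation":[0,0,0],"twist":[0,0,0]},
    {"grip":-1,"translation":[0,0,0],"twist":[0,0,0]},
  ],
)

```text
clock: 1.77
eef_pos: [558.8, -189.5, 230.0]
tcp_rot: [-3.141, 0.001, -0.135]
contact_force: [0.5, -1.0, 0.4]
opening: 1.002
```

```bash
cat > w.py <<'E'
import sys
from rig import r
from h import *
s=r.sense();c=r.calibration('wrist');p,d=r.grab_frame('wrist');n=sys.argv[1]
print(s['clock'],s['eef_pos'],s['tcp_rot'],s['qpos'])
cv2.imwrite(f'pics/{n}.png',p[:,:,::-1]);np.savez(f'pics/{n}.npz',p=p,d=d,pos=s['eef_pos'],rot=s['tcp_rot'],**{k:np.array(v) for k,v in c.items()})
E
python3 w.py wh1
```

```text
1.7667 [ 558.78997073 -189.51488165  229.98388955] [-3.14145679e+00  6.25122614e-04 -1.35339171e-01] [-3.29527927e-01  3.00681708e-01  1.71120050e+00  1.40149194e-05
  1.13035003e+00  1.37660163e+00]
```

View pics/wh1.png

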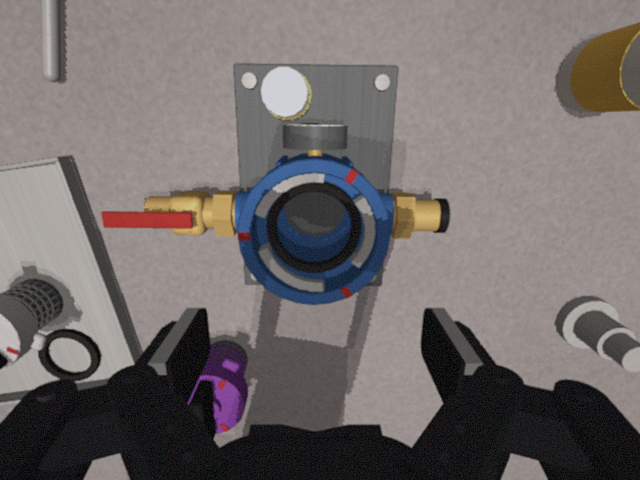

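The housing mouth is at (315,228), with red marks at (352,177), (243,237) and (347,293). Now I measure its centre and yaw.

```bash
cat > house.py <<'E'
import sys
from h import *
from scipy.optimize import least_squares
c=load(f'pics/{sys.argv[1]}.npz');X=cloud(c,c['d']);p=c['p'].astype(int)
zz=X[100:330,200:430,2];print('rim z', [np.median(zz[(zz>a)&(zz<a+4)]) for a in (110,112,114,116)],((zz>112)&(zz<118)).sum())
hsv=cv2.cvtColor(c['p'],cv2.COLOR_RGB2HSV)
hs=hsv.astype(int)
blue=(hs[:,:,0]>100)&(hs[:,:,0]<125)&(hs[:,:,1]>120)
red=((hs[:,:,0]<8)|(hs[:,:,0]>172))&(hs[:,:,1]>140)&(hs[:,:,2]>100)
v,u=np.nonzero((blue|red)&(X[:,:,2]>108)&(X[:,:,2]<122));W=atz(c,np.c_[u,v],115)[:,:2]
c0=np.median(W,0)
def edges(c0):
    rr=np.hypot(*(W-c0).T);th=np.degrees(np.arctan2(W[:,1]-c0[1],W[:,0]-c0[0]))
    out=[]
    for a in range(-180,180,6):
        m=(th>=a)&(th<a+6)&(rr<61)&(rr>44)
        if m.sum()>10: i=np.nonzero(m)[0];
        else: continue
        k=i[np.argsort(rr[i])]; out.append((W[k[-3]],W[k[2]]))
    return np.array(out)
for _ in range(4):
    e=edges(c0);f=lambda q,P:np.hypot(*(P-q[:2]).T)-q[2]
    o=least_squares(f,[*c0,56],args=(e[:,0],),loss='soft_l1');i=least_squares(f,[*c0,46],args=(e[:,1],),loss='soft_l1');c0=o.x[:2]
print('outer',o.x,'inner',i.x,len(e))
n,l,st,ce=cv2.connectedComponentsWithStats(red.astype(np.uint8))
for k in range(1,n):
    if st[k,4]>=8:
        w=atz(c,[ce[k]],115)[0,:2]-c0;R=np.hypot(*w)
        if 44<R<60: print(ce[k],R,np.degrees(np.arctan2(w[1],w[0])))
E
python3 house.py wh1; python3 house.py top0
```

```text
rim z [np.float64(112.31197223071462), np.float64(114.61307107937718), np.float64(114.85894506719426), np.float64(116.24291735590621)] 6102
outer [ 558.23247085 -187.44802464   55.49760702] inner [ 558.9839831  -187.35906253   45.66892506] 60
[351.15841584 175.95049505] 50.68380974339116 -39.00950330849532
[244.40625 234.84375] 50.7873473847368 82.03245260092697
[346.         292.13636364] 52.52878735372616 -159.1885544478505
rim z [np.float64(112.1132489803525), np.float64(114.05680220523676), np.float64(115.88541462552249), np.float64(117.79739152079928)] 479
outer [ 527.28740918 -670.2573994    56.04310115] inner [ 527.36298148 -670.84156409   46.63212486] 1
```

>>> jog_arm(
  moves=[
    {"grip":-1,"translation":[-0.0124,-0.0336,0],"twist":[0,0,0]},
    {"grip":-1,"translation":[-0.0124,-0.0336,0],"twist":[0,0,0]},
    {"grip":-1,"translation":[-0.0124,-0.0336,0],"twist":[0,0,0]},
    {"grip":-1,"translation":[-0.0124,-0.0336,0],"twist":[0,0,0]},
    {"grip":-1,"translation":[-0.0124,-0.0336,0],"twist":[0,0,0]},
    {"grip":-1,"translation":[-0.0124,-0.0336,0],"twist":[0,0,0]},
    {"grip":-1,"translation":[-0.0124,-0.0336,0],"twist":[0,0,0]},
    {"grip":-1,"translation":[-0.0124,-0.0336,0],"twist":[0,0,0]},
    {"grip":-1,"translation":[-0.0124,-0.0336,0],"twist":[0,0,0]},
  ],
)

```text
clock: 2.57
eef_pos: [489.8, 126.8, 230.5]
tcp_rot: [-3.141, -0.0, -0.136]
contact_force: [1.3, 0.1, -0.2]
opening: 1.003
```

>>> jog_arm(
  moves=[
    {"grip":-1,"translation":[0,0,0],"twist":[0,0,-0.101]},
    {"grip":-1,"translation":[0,0,0],"twist":[0,0,-0.101]},
    {"grip":-1,"translation":[0,0,0],"twist":[0,0,-0.101]},
    {"grip":-1,"translation":[0,0,0],"twist":[0,0,-0.101]},
    {"grip":-1,"translation":[0,0,0],"twist":[0,0,-0.101]},
    {"grip":-1,"translation":[0,0,0],"twist":[0,0,-0.101]},
    {"grip":-1,"translation":[0,0,0],"twist":[0,0,0]},
    {"grip":-1,"translation":[0,0,0],"twist":[0,0,0]},
  ],
)

```text
clock: 3.23
eef_pos: [490.4, 125.2, 230.3]
tcp_rot: [-3.142, 0.0, 0.466]
contact_force: [-0.5, 1.0, -0.1]
opening: 0.998
```

```bash
python3 w.py ws1
```

```text
3.2333 [490.40654423 125.23986388 230.29474657] [-3.14158090e+00  1.02592637e-05  4.65780871e-01] [2.47065606e-01 1.68613448e-01 1.88437698e+00 1.04340298e-05
 1.08861479e+00 1.35207622e+00]
```

View pics/ws1.png

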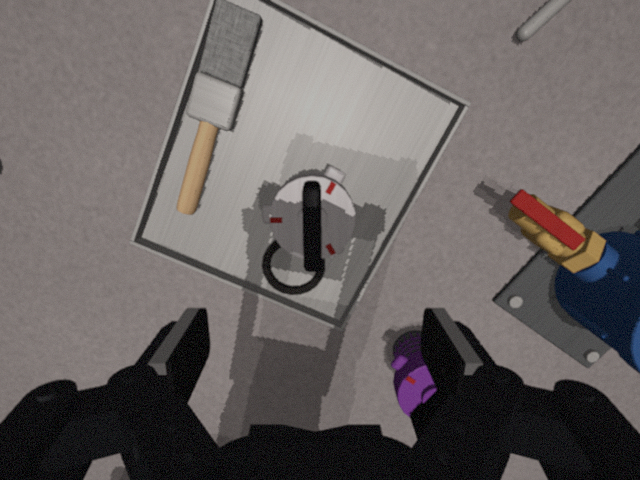

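The strainer's bar runs from (311,185) to (313,268). The red marks are at (331,187), (276,219) and (330,249). The old seal lies behind the strainer and below the plug.

```bash
cat > str.py <<'E'
import sys
from h import *
c=load('pics/%s.npz'%sys.argv[1]);X=cloud(c,c['d']);hs=cv2.cvtColor(c['p'],cv2.COLOR_RGB2HSV).astype(int)
Z=X[:,:,2];sub=np.zeros(Z.shape,bool);sub[160:300,230:400]=1
m=sub&(Z>110)&(Z<122);v,u=np.nonzero(m);zt=np.median(Z[m]);print('top z',zt,m.sum())
W=atz(c,np.c_[u,v],116)[:,:2].astype(np.float32);r=cv2.minAreaRect(W);print('bar top rect',r);b=cv2.boxPoints(r)
m2=sub&(hs[:,:,2]<75)&(Z>100)&(Z<125);v,u=np.nonzero(m2);r=cv2.minAreaRect(atz(c,np.c_[u,v],116)[:,:2].astype(np.float32));print('dark',r)
mp=sub&(Z>75)&(Z<86);print('plug z',np.median(Z[mp]))
red=((hs[:,:,0]<8)|(hs[:,:,0]>172))&(hs[:,:,1]>120)&sub
n,l,st,ce=cv2.connectedComponentsWithStats(red.astype(np.uint8))
P=[atz(c,[ce[k]],80)[0,:2] for k in range(1,n) if st[k,4]>10];P=np.array(P);print(P)
if len(P)==3:
    # circle centre
    A=2*(P[1:]-P[0]);bb=(P[1:]**2).sum(1)-(P[0]**2).sum();cc=np.linalg.solve(A,bb);print('marks centre circ',cc,'mean',P.mean(0),np.hypot(*(P-cc).T),np.degrees(np.arctan2(*(P-P.mean(0)).T[::-1])))
E
python3 str.py ws1
```

```text
top z 115.26780258036388 1572
bar top rect ((492.16998291015625, 130.35580444335938), (64.58393859863281, 13.464641571044922), 26.985322952270508)
dark ((493.206787109375, 130.6175079345703), (66.6693115234375, 12.989428520202637), 26.984058380126953)
plug z 79.78889220971277
[[521.37650184 127.92514367]
 [477.36168037 155.57866749]
 [475.04442346 103.93950898]]
marks centre circ [491.40566095 129.07688597] mean [491.26086856 129.14777338] [29.99296274 29.99296274 29.99296274] [  -2.3248083   117.73849128 -122.75312624]
```

>>> jog_arm(
  moves=[
    {"grip":-1,"translation":[0.0033,-0.0035,0.03],"twist":[0,0,-0.009]},
    {"grip":-1,"translation":[0,0,0.03],"twist":[0,0,0]},
    {"grip":-1,"translation":[0,0,0.03],"twist":[0,0,0]},
    {"grip":-1,"translation":[0,0,0.025],"twist":[0,0,0]},
    {"grip":-1,"translation":[0,0,0.015],"twist":[0,0,0]},
    {"grip":-1,"translation":[0,0,0.01],"twist":[0,0,0]},
    {"grip":-1,"translation":[0,0,0.006],"twist":[0,0,0]},
    {"grip":-1,"translation":[0,0,0],"twist":[0,0,0]},
  ],
)

```text
clock: 3.95
eef_pos: [491.5, 129.9, 83.6]
tcp_rot: [-3.141, 0.001, 0.475]
contact_force: [-0.2, 0.3, 0.6]
opening: 1.001
```

>>> jog_arm(
  moves=[
    {"grip":1,"translation":[0,0,0],"twist":[0,0,0]},
    {"grip":1,"translation":[0,0,0],"twist":[0,0,0]},
    {"grip":1,"translation":[0,0,0],"twist":[0,0,0]},
    {"grip":1,"translation":[0,0,0],"twist":[0,0,0]},
    {"grip":1,"translation":[0,0,0],"twist":[0,0,0]},
    {"grip":1,"translation":[0,0,0],"twist":[0,0,0]},
    {"grip":1,"translation":[0,0,0],"twist":[0,0,0]},
    {"grip":1,"translation":[0,0,0],"twist":[0,0,0]},
    {"grip":1,"translation":[0,0,0],"twist":[0,0,0]},
    {"grip":1,"translation":[0,0,0],"twist":[0,0,0]},
  ],
  squeeze=100,
)

```text
clock: 4.78
eef_pos: [492.1, 130.1, 84.7]
tcp_rot: [3.142, -0.001, 0.476]
contact_force: [-1.3, -0.2, 6.2]
opening: 0.148
```

```bash
python3 w.py ws2
```

```text
4.7833 [492.13005053 130.06437983  84.7245192 ] [ 3.14153919e+00 -6.73825980e-04  4.75708363e-01] [2.55370098e-01 3.72630742e-01 1.99929728e+00 1.36757333e-04
 7.68995416e-01 1.35035984e+00]
```

View pics/ws2.png

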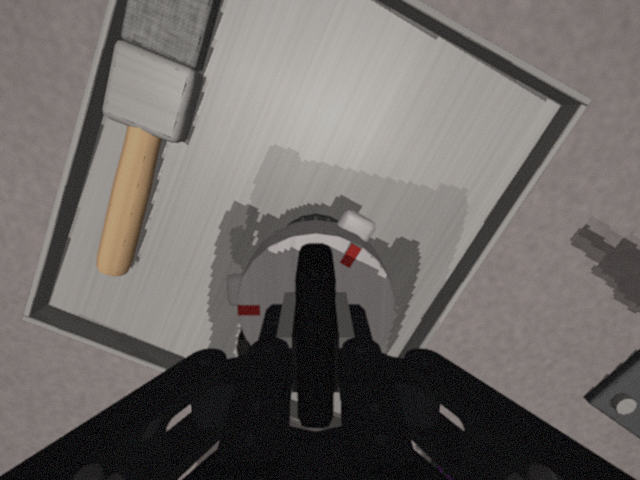

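The grip closed on the bar at opening 0.148. The plug marks are at (350,254) and (248,310), and the bar is between the pads. Next I lift and travel to the housing.

>>> jog_arm(
  moves=[
    {"grip":1,"translation":[0,0,-0.01],"twist":[0,0,0]},
    {"grip":1,"translation":[0,0,-0.025],"twist":[0,0,0]},
    {"grip":1,"translation":[0,0,-0.035],"twist":[0,0,0]},
    {"grip":1,"translation":[0,0,-0.035],"twist":[0,0,0]},
    {"grip":1,"translation":[0,0,-0.03],"twist":[0,0,0]},
    {"grip":1,"translation":[0,0,-0.015],"twist":[0,0,0]},
    {"grip":1,"translation":[0,0,0],"twist":[0,0,0]},
    {"grip":1,"translation":[0,0,0],"twist":[0,0,0]},
  ],
)

```text
clock: 5.5
eef_pos: [491.8, 129.9, 234.7]
tcp_rot: [3.141, -0.001, 0.476]
contact_force: [0.2, -0.0, -3.7]
opening: 0.15
```

```bash
python3 w.py ws3; python3 - <<'E'
from rig import r
print(r.sense())
E
```

```text
5.5 [491.78543037 129.92417904 234.68253575] [ 3.14127993e+00 -1.19758243e-03  4.75784040e-01] [ 2.55367814e-01  1.67197116e-01  1.87547671e+00 -4.86747044e-05
  1.09768184e+00  1.35040244e+00]
{'clock': 5.55, 'qpos': array([ 2.55385207e-01,  1.68602111e-01,  1.87674621e+00, -4.35575436e-05,
        1.09744116e+00,  1.35036266e+00]), 'qvel': array([ 0.00152336,  0.02178592,  0.01678296, -0.00092499, -0.00218366,
        0.00203664]), 'joint_efforts': array([-1.25405004e-03, -4.90726840e+01, -3.55555916e+01, -2.22562929e-03,
       -9.26703040e-03,  1.01144074e-04]), 'eef_pos': array([491.01947975, 129.73495838, 233.44371383]), 'tcp_rot': array([-3.14136877e+00,  1.17634496e-03,  4.75838886e-01]), 'contact_force': array([-0.19009822,  0.4916104 , -2.59979525]), 'wrist_torque': array([-0.03021541,  0.01792374,  0.00716723]), 'opening': 0.14878627609774206}
```

View pics/ws3.png

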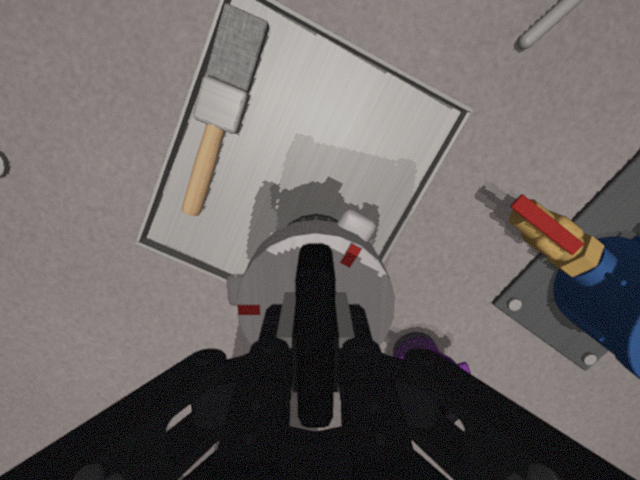

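```bash
python3 - <<'E'
from h import *
from scipy.spatial.transform import Rotation as Ro
for f,z in(('ws2',80.),('ws3',None)):
    c=load(f'pics/{f}.npz');hs=cv2.cvtColor(c['p'],cv2.COLOR_RGB2HSV).astype(int)
    pos=c['pos'];z=z or pos[2]-4.7
    R=Ro.from_euler('xyz',c['rot']).as_matrix()
    red=((hs[:,:,0]<8)|(hs[:,:,0]>172))&(hs[:,:,1]>120);red[:230]=0;red[330:]=0;red[:,400:]=0
    n,l,st,ce=cv2.connectedComponentsWithStats(red.astype(np.uint8))
    P=[(atz(c,[ce[k]],z)[0]-pos)@R for k in range(1,n) if st[k,4]>30];P=np.array(P)[:,:2];P[:,1]*=-1
    print(P,[st[k,4] for k in range(1,n)])
    a=P[np.argmax(P[:,0])];b=P[np.argmin(P[:,0])]  # a:330, b:90  (x, yup)
    d=np.degrees(np.arctan2(*(b-a)[::-1])); print('dist',np.hypot(*(b-a)),'yaw rel tool',d-120)
    y=np.radians(d-120)
    ctr=(a+b)/2-15*np.array([np.cos(y+np.radians(30)),np.sin(y+np.radians(30))]);print('centre in tool (x,left)',ctr)
    v,u=np.mgrid[235:330,235:400]
    X=cloud(c,c['d']);Z=X[...,2];
    print('plug z-tcp',np.median(Z[255:275,345:365])-pos[2], np.median(Z[285:300,370:385])-pos[2])
E
```

```text
[[ 25.01110687 -14.40369597]
 [ -1.32602805  30.6634121 ]] [np.int32(229), np.int32(1), np.int32(1), np.int32(1), np.int32(1), np.int32(2), np.int32(2), np.int32(1), np.int32(1), np.int32(1), np.int32(1), np.int32(1), np.int32(1), np.int32(1), np.int32(1), np.int32(1), np.int32(2), np.int32(1), np.int32(1), np.int32(1), np.int32(1), np.int32(1), np.int32(1), np.int32(3), np.int32(1), np.int32(1), np.int32(1), np.int32(1), np.int32(1), np.int32(1), np.int32(1), np.int32(1), np.int32(1), np.int32(1), np.int32(1), np.int32(1), np.int32(1), np.int32(1), np.int32(2), np.int32(1), np.int32(1), np.int32(1), np.int32(1), np.int32(1), np.int32(1), np.int32(1), np.int32(1), np.int32(1), np.int32(3), np.int32(1), np.int32(1), np.int32(1), np.int32(1), np.int32(1), np.int32(1), np.int32(1), np.int32(1), np.int32(1), np.int32(1), np.int32(1), np.int32(1), np.int32(1), np.int32(2), np.int32(1), np.int32(1), np.int32(1), np.int32(1), np.int32(1), np.int32(1), np.int32(1), np.int32(1), np.int32(1), np.int32(190), np.int32(3), np.int32(1), np.int32(1), np.int32(1), np.int32(1), np.int32(1), np.int32(
[... 1093 characters left out ...]
int32(1), np.int32(3), np.int32(1), np.int32(1), np.int32(1), np.int32(1), np.int32(1), np.int32(1), np.int32(198), np.int32(1), np.int32(1), np.int32(1), np.int32(1), np.int32(1), np.int32(1), np.int32(1), np.int32(1), np.int32(1), np.int32(1), np.int32(1), np.int32(1), np.int32(1), np.int32(2), np.int32(1), np.int32(1), np.int32(1), np.int32(1), np.int32(1), np.int32(1), np.int32(1), np.int32(1), np.int32(1), np.int32(1), np.int32(1), np.int32(1), np.int32(1), np.int32(1), np.int32(1), np.int32(1), np.int32(2), np.int32(1), np.int32(1)]
dist 51.99482984045098 yaw rel tool 0.12338369158761964
centre in tool (x,left) [-1.01351249  0.46315682]
plug z-tcp -4.712214086652807 -4.7873405259732635
```

>>> jog_arm(
  moves=[
    {"grip":1,"translation":[-0.0043,0.0157,0],"twist":[0,0,0]},
    {"grip":1,"translation":[-0.00855,0.03135,0],"twist":[0,0,0]},
    {"grip":1,"translation":[-0.00855,0.03135,0],"twist":[0,0,0]},
    {"grip":1,"translation":[-0.00855,0.03135,0],"twist":[0,0,0]},
    {"grip":1,"translation":[-0.00855,0.03135,0],"twist":[0,0,0]},
    {"grip":1,"translation":[-0.00855,0.03135,0],"twist":[0,0,0]},
    {"grip":1,"translation":[-0.00855,0.03135,0],"twist":[0,0,0]},
    {"grip":1,"translation":[-0.00855,0.03135,0],"twist":[0,0,0]},
    {"grip":1,"translation":[-0.00855,0.03135,0],"twist":[0,0,0]},
    {"grip":1,"translation":[-0.00855,0.03135,0],"twist":[0,0,0]},
  ],
)

```text
clock: 6.38
eef_pos: [554.8, -173.3, 231.7]
tcp_rot: [-3.139, 0.003, 0.476]
contact_force: [1.5, 1.1, -1.9]
opening: 0.149
```

>>> jog_arm(
  moves=[
    {"grip":1,"translation":[-0.0043,0.0157,0],"twist":[0,0,0]},
    {"grip":1,"translation":[0,0,0],"twist":[0,0,0.105]},
    {"grip":1,"translation":[0,0,0],"twist":[0,0,0.105]},
    {"grip":1,"translation":[0,0,0],"twist":[0,0,0.105]},
    {"grip":1,"translation":[0,0,0],"twist":[0,0,0.105]},
    {"grip":1,"translation":[0,0,0],"twist":[0,0,0.105]},
    {"grip":1,"translation":[0,0,0],"twist":[0,0,0.105]},
    {"grip":1,"translation":[0,0,0],"twist":[0,0,0]},
    {"grip":1,"translation":[0,0,0],"twist":[0,0,0]},
    {"grip":1,"translation":[0,0,0],"twist":[0,0,0]},
  ],
)

```text
clock: 7.22
eef_pos: [558.9, -187.6, 233.3]
tcp_rot: [-3.141, 0.002, -0.151]
contact_force: [0.7, -0.8, -2.5]
opening: 0.147
```

```bash
python3 w.py wh2
```

```text
7.2167 [ 558.91900807 -187.58638165  233.28864578] [-3.14122612e+00  1.69112188e-03 -1.50626084e-01] [-3.26392496e-01  2.97322789e-01  1.70807461e+00  7.17972544e-05
  1.13792442e+00  1.39500005e+00]
```

View pics/wh2.png

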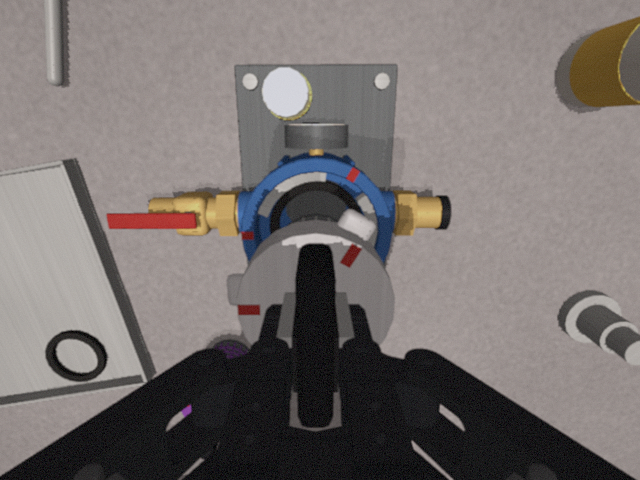

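>>> jog_arm(
  moves=[
    {"grip":1,"translation":[0,0,0.01],"twist":[0,0,0]},
    {"grip":1,"translation":[0,0,0.018],"twist":[0,0,0]},
    {"grip":1,"translation":[0,0,0.018],"twist":[0,0,0]},
    {"grip":1,"translation":[0,0,0.018],"twist":[0,0,0]},
    {"grip":1,"translation":[0,0,0.012],"twist":[0,0,0]},
    {"grip":1,"translation":[0,0,0.005],"twist":[0,0,0]},
    {"grip":1,"translation":[0,0,0],"twist":[0,0,0]},
    {"grip":1,"translation":[0,0,0],"twist":[0,0,0]},
  ],
)

```text
clock: 7.93
eef_pos: [559.6, -188.1, 153.5]
tcp_rot: [3.142, -0.0, -0.154]
contact_force: [0.6, -0.2, -2.4]
opening: 0.146
```

```bash
python3 w.py wh3; python3 - <<'E'
import cv2
a=cv2.imread('pics/wh3.png')[160:400,180:450];cv2.imwrite('pics/wh3c.png',cv2.resize(a,None,fx=2.5,fy=2.5,interpolation=cv2.INTER_CUBIC))
E
```

```text
7.9333 [ 559.6483198  -188.05530834  153.49880091] [ 3.14155531e+00 -1.80775811e-04 -1.53912176e-01] [-3.26707607e-01  3.84138717e-01  1.77898596e+00 -6.88142390e-06
  9.78283467e-01  1.39800474e+00]
```

View pics/wh3c.png

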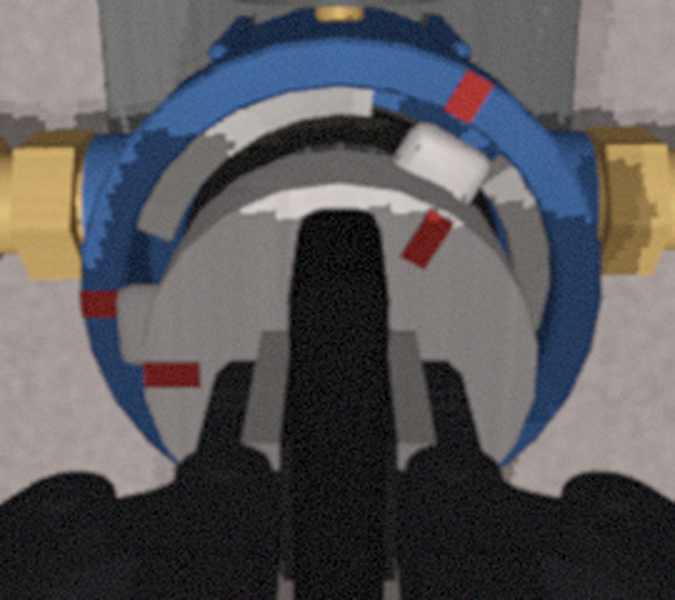

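```bash
python3 - <<'E'
from h import *
c=load('pics/wh3.npz');hs=cv2.cvtColor(c['p'],cv2.COLOR_RGB2HSV).astype(int);pos=c['pos']
red=((hs[:,:,0]<8)|(hs[:,:,0]>172))&(hs[:,:,1]>120);red[:180]=0;red[330:]=0;red[:,:205]=0;red[:,400:]=0
n,l,st,ce=cv2.connectedComponentsWithStats(red.astype(np.uint8))
rim=[];pl=[]
for k in range(1,n):
    if st[k,4]>30:
        print(ce[k],st[k,4])
        isr = ce[k][1]<205 or ce[k][0]<225
        (rim if isr else pl).append(atz(c,[ce[k]],115 if isr else pos[2]-4.7)[0,:2])
def two(P,nm,rad=None):
    P=sorted(P,key=lambda q:-q[0]);a,b=P;L=np.hypot(*(b-a));y=np.arctan2(*(b-a)[::-1])-np.radians(120)
    R=L/np.sqrt(3) if rad is None else rad
    ctr=(a+b)/2-(R/2)*np.array([np.cos(y+np.pi/6),np.sin(y+np.pi/6)]);print(nm,'R',L/np.sqrt(3),'yaw',np.degrees(y),'ctr',ctr)
two(rim,'rim');two(rim,'rim51',51.5);two(pl,'plug',30)
# outer blue edge: scan rays
X=cloud(c,c['d']);Z=X[...,2];blue=(hs[:,:,0]>100)&(hs[:,:,0]<125)&(hs[:,:,1]>110)&(abs(Z-115)<4)
v,u=np.nonzero(blue[:350]);W=atz(c,np.c_[u,v],115)[:,:2];c0=np.array([558.5,-187.4])
for _ in range(4):
    rr=np.hypot(*(W-c0).T);th=np.degrees(np.arctan2(W[:,1]-c0[1],W[:,0]-c0[0]));E=[]
    for a in range(-100,84,5):
        i=np.nonzero((th>=a)&(th<a+5)&(rr<61))[0]
        if len(i)>10:E.append(W[i[np.argsort(rr[i])][-3]])
    E=np.array(E)
    from scipy.optimize import least_squares
    o=least_squares(lambda q:np.hypot(*(E-q).T)-55.8,c0,loss='soft_l1');c0=o.x
print('outer',c0,len(E),o.cost, pos)
E
```

```text
[366.99  198.255] 200
[350.30414747 255.29493088] 217
[219.05384615 281.3       ] 130
[248.10582011 309.6984127 ] 189
rim R 51.89490271603918 yaw -8.484649785625026 ctr [ 556.92129373 -187.02569146]
rim51 R 51.89490271603918 yaw -8.484649785625026 ctr [ 557.10498655 -186.95327608]
plug R 30.090556507979883 yaw -8.783054105400913 ctr [ 558.13087388 -186.96382674]
outer [ 558.0237286  -187.38475768] 35 1.377993937515821 [ 559.6483198  -188.05530834  153.49880091]
```

The plug and housing centres agree to under 1 mm in the same image, and the yaw is within 0.3°. I lower it gently through the gaps.

>>> jog_arm(
  moves=[
    {"grip":1,"translation":[-0.0004,0,0.003],"twist":[0,0,0]},
    {"grip":1,"translation":[0,0,0.003],"twist":[0,0,0]},
    {"grip":1,"translation":[0,0,0.002],"twist":[0,0,0]},
    {"grip":1,"translation":[0,0,0.002],"twist":[0,0,0]},
    {"grip":1,"translation":[0,0,0.001],"twist":[0,0,0]},
    {"grip":1,"translation":[0,0,0.001],"twist":[0,0,0]},
    {"grip":1,"translation":[0,0,0.001],"twist":[0,0,0]},
    {"grip":1,"translation":[0,0,0],"twist":[0,0,0]},
  ],
)

```text
clock: 8.65
eef_pos: [558.9, -187.9, 140.1]
tcp_rot: [-3.142, 0.0, -0.154]
contact_force: [0.1, -0.5, -2.0]
opening: 0.149
```

>>> jog_arm(
  moves=[
    {"grip":1,"translation":[0,0,0.001],"twist":[0,0,0]},
    {"grip":1,"translation":[0,0,0.001],"twist":[0,0,0]},
    {"grip":1,"translation":[0,0,0.001],"twist":[0,0,0]},
    {"grip":1,"translation":[0,0,0],"twist":[0,0,0]},
  ],
)

```text
clock: 8.98
eef_pos: [558.8, -187.9, 137.0]
tcp_rot: [-3.142, 0.0, -0.154]
contact_force: [0.4, 0.3, -2.5]
opening: 0.143
```

>>> jog_arm(
  moves=[
    {"grip":1,"translation":[0,0,0.001],"twist":[0,0,0]},
    {"grip":1,"translation":[0,0,0.001],"twist":[0,0,0]},
    {"grip":1,"translation":[0,0,0.001],"twist":[0,0,0]},
    {"grip":1,"translation":[0,0,0],"twist":[0,0,0]},
  ],
)

```text
clock: 9.32
eef_pos: [558.8, -187.8, 134.0]
tcp_rot: [-3.142, 0.0, -0.154]
contact_force: [0.2, -0.4, -3.3]
opening: 0.147
```

>>> jog_arm(
  moves=[
    {"grip":1,"translation":[0,0,0.001],"twist":[0,0,0]},
    {"grip":1,"translation":[0,0,0.001],"twist":[0,0,0]},
    {"grip":1,"translation":[0,0,0.001],"twist":[0,0,0]},
    {"grip":1,"translation":[0,0,0],"twist":[0,0,0]},
  ],
)

```text
clock: 9.65
eef_pos: [558.8, -187.9, 131.0]
tcp_rot: [-3.142, 0.0, -0.154]
contact_force: [0.2, 0.1, -3.3]
opening: 0.148
```

>>> jog_arm(
  moves=[
    {"grip":1,"translation":[0,0,0.0005],"twist":[0,0,0]},
    {"grip":1,"translation":[0,0,0.0005],"twist":[0,0,0]},
    {"grip":1,"translation":[0,0,0.0005],"twist":[0,0,0]},
    {"grip":1,"translation":[0,0,0],"twist":[0,0,0]},
  ],
)

```text
clock: 9.98
eef_pos: [558.9, -187.9, 129.7]
tcp_rot: [-3.142, 0.0, -0.154]
contact_force: [-0.1, 0.1, -3.0]
opening: 0.143
```

>>> jog_arm(
  moves=[
    {"grip":1,"translation":[0,0,0.0005],"twist":[0,0,0]},
    {"grip":1,"translation":[0,0,0.0005],"twist":[0,0,0]},
    {"grip":1,"translation":[0,0,0],"twist":[0,0,0]},
    {"grip":1,"translation":[0,0,0],"twist":[0,0,0]},
  ],
)

```text
clock: 10.32
eef_pos: [559.0, -187.9, 128.7]
tcp_rot: [-3.142, 0.0, -0.154]
contact_force: [-0.2, -0.7, -2.8]
opening: 0.15
```

>>> jog_arm(
  moves=[
    {"grip":1,"translation":[0,0,0.0005],"twist":[0,0,0]},
    {"grip":1,"translation":[0,0,0],"twist":[0,0,0]},
    {"grip":1,"translation":[0,0,0],"twist":[0,0,0]},
  ],
)

```text
clock: 10.57
eef_pos: [559.0, -187.9, 128.3]
tcp_rot: [-3.142, 0.0, -0.154]
contact_force: [-0.2, 0.6, -3.0]
opening: 0.147
```

>>> jog_arm(
  moves=[
    {"grip":1,"translation":[0,0,0.0005],"twist":[0,0,0]},
    {"grip":1,"translation":[0,0,0],"twist":[0,0,0]},
    {"grip":1,"translation":[0,0,0],"twist":[0,0,0]},
  ],
)

```text
clock: 10.82
eef_pos: [559.0, -187.9, 127.8]
tcp_rot: [-3.142, 0.0, -0.154]
contact_force: [0.5, 0.3, -2.4]
opening: 0.15
```

>>> jog_arm(
  moves=[
    {"grip":1,"translation":[0,0,0.0005],"twist":[0,0,0]},
    {"grip":1,"translation":[0,0,0],"twist":[0,0,0]},
    {"grip":1,"translation":[0,0,0],"twist":[0,0,0]},
  ],
)

```text
clock: 11.07
eef_pos: [558.9, -187.9, 127.2]
tcp_rot: [-3.142, 0.0, -0.154]
contact_force: [0.6, -0.5, -2.8]
opening: 0.146
```

>>> jog_arm(
  moves=[
    {"grip":1,"translation":[0,0,0.0005],"twist":[0,0,0]},
    {"grip":1,"translation":[0,0,0],"twist":[0,0,0]},
    {"grip":1,"translation":[0,0,0],"twist":[0,0,0]},
  ],
)

```text
clock: 11.32
eef_pos: [559.0, -187.9, 126.7]
tcp_rot: [-3.142, 0.0, -0.154]
contact_force: [-0.2, 0.4, -2.3]
opening: 0.148
```

>>> jog_arm(
  moves=[
    {"grip":1,"translation":[0,0,0.0005],"twist":[0,0,0]},
    {"grip":1,"translation":[0,0,0],"twist":[0,0,0]},
    {"grip":1,"translation":[0,0,0],"twist":[0,0,0]},
  ],
)

```text
clock: 11.57
eef_pos: [559.0, -187.9, 126.2]
tcp_rot: [-3.142, 0.0, -0.154]
contact_force: [0.5, -0.8, -2.2]
opening: 0.143
```

>>> jog_arm(
  moves=[
    {"grip":1,"translation":[0,0,0.0005],"twist":[0,0,0]},
    {"grip":1,"translation":[0,0,0],"twist":[0,0,0]},
    {"grip":1,"translation":[0,0,0],"twist":[0,0,0]},
  ],
)

```text
clock: 11.82
eef_pos: [559.0, -187.9, 125.8]
tcp_rot: [3.142, 0.0, -0.154]
contact_force: [-0.4, -0.8, -2.9]
opening: 0.143
```

>>> jog_arm(
  moves=[
    {"grip":1,"translation":[0,0,0.0005],"twist":[0,0,0]},
    {"grip":1,"translation":[0,0,0],"twist":[0,0,0]},
    {"grip":1,"translation":[0,0,0],"twist":[0,0,0]},
  ],
)

```text
clock: 12.07
eef_pos: [559.0, -187.9, 125.3]
tcp_rot: [3.142, 0.0, -0.154]
contact_force: [0.3, -0.4, -1.6]
opening: 0.145
```

>>> jog_arm(
  moves=[
    {"grip":1,"translation":[0,0,0.0003],"twist":[0,0,0]},
    {"grip":1,"translation":[0,0,0],"twist":[0,0,0]},
    {"grip":1,"translation":[0,0,0],"twist":[0,0,0]},
  ],
)

```text
clock: 12.32
eef_pos: [559.1, -187.9, 125.1]
tcp_rot: [3.142, -0.0, -0.154]
contact_force: [-1.3, -0.4, -0.7]
opening: 0.149
```

>>> jog_arm(
  moves=[
    {"grip":1,"translation":[0,0,0.0003],"twist":[0,0,0]},
    {"grip":1,"translation":[0,0,0],"twist":[0,0,0]},
    {"grip":1,"translation":[0,0,0],"twist":[0,0,0]},
  ],
)

```text
clock: 12.57
eef_pos: [559.2, -188.0, 124.9]
tcp_rot: [3.142, -0.001, -0.154]
contact_force: [-0.1, 0.4, 0.8]
opening: 0.146
```

>>> jog_arm(
  moves=[
    {"grip":1,"translation":[0,0,0.0003],"twist":[0,0,0]},
    {"grip":1,"translation":[0,0,0],"twist":[0,0,0]},
    {"grip":1,"translation":[0,0,0],"twist":[0,0,0]},
  ],
)

```text
clock: 12.82
eef_pos: [559.3, -188.0, 124.7]
tcp_rot: [3.141, -0.001, -0.154]
contact_force: [-0.9, 0.0, 3.2]
opening: 0.149
```

First touch is at TCP z of about 125.2, which puts the plug underside near 96.5, so the seal is close to nominal. Snug should be at TCP z 123.4 to 124.1, target about 123.75. I turn clockwise with a light press.

>>> jog_arm(
  moves=[
    {"grip":1,"translation":[0,0,0],"twist":[0,0,0.05]},
    {"grip":1,"translation":[0,0,0],"twist":[0,0,0.05]},
    {"grip":1,"translation":[0,0,0],"twist":[0,0,0.05]},
    {"grip":1,"translation":[0,0,0],"twist":[0,0,0]},
  ],
)

```text
clock: 13.15
eef_pos: [559.2, -188.0, 124.7]
tcp_rot: [-3.142, -0.001, -0.307]
contact_force: [0.5, -0.6, 3.7]
opening: 0.143
```

```bash
cat > s.py <<'E'
from rig import r
s=r.sense();print(s['clock'],s['eef_pos'].round(2),s['tcp_rot'].round(4),s['contact_force'].round(2),s['wrist_torque'].round(3))
E
python3 s.py
```

```text
13.15 [ 559.22 -188.    124.65] [-3.1416e+00 -6.0000e-04 -3.0650e-01] [ 0.47 -0.62  3.73] [ 0.048  0.017 -0.301]
```

>>> jog_arm(
  moves=[
    {"grip":1,"translation":[0,0,0],"twist":[0,0,0.05]},
    {"grip":1,"translation":[0,0,0],"twist":[0,0,0.05]},
    {"grip":1,"translation":[0,0,0],"twist":[0,0,0.05]},
    {"grip":1,"translation":[0,0,0],"twist":[0,0,0]},
  ],
)

```text
clock: 13.48
eef_pos: [559.2, -187.9, 124.6]
tcp_rot: [-3.142, -0.0, -0.455]
contact_force: [-0.2, -0.9, 3.8]
opening: 0.155
```

```bash
python3 s.py
```

```text
13.4833 [ 559.18 -187.94  124.61] [-3.1415e+00 -5.0000e-04 -4.5490e-01] [-0.24 -0.92  3.84] [ 0.043  0.046 -0.438]
```

```bash
python3 w.py wh4; python3 s.py; python3 - <<'E'
import cv2
a=cv2.imread('pics/wh4.png')[160:400,180:450];cv2.imwrite('pics/wh4c.png',cv2.resize(a,None,fx=2.5,fy=2.5,interpolation=cv2.INTER_CUBIC))
E
```

```text
13.4833 [ 559.17638039 -187.93960859  124.6094232 ] [-3.14150300e+00 -4.60390307e-04 -4.54910780e-01] [-3.26799396e-01  4.19616466e-01  1.80059557e+00  3.78000032e-05
  9.20912547e-01  1.69888482e+00]
13.5333 [ 559.21 -187.95  124.62] [-3.1415e+00 -5.0000e-04 -4.5200e-01] [ 0.29 -0.08  4.77] [ 0.112 -0.056  0.394]
```

View pics/wh4c.png

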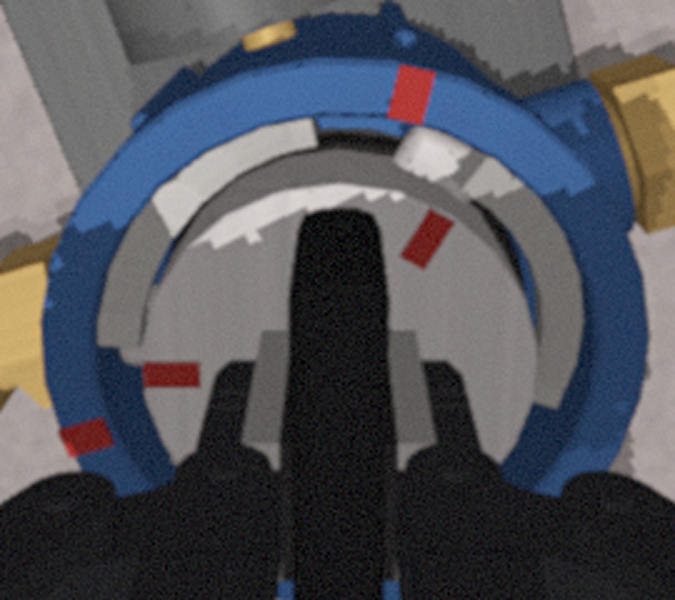

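The strainer turns with the tool. The tab at (120,355) in the crop is already passing under the left lug. The torque reading was a transient, so I go on in steps and let it settle each time.

>>> jog_arm(
  moves=[
    {"grip":1,"translation":[0,0,0],"twist":[0,0,0.04]},
    {"grip":1,"translation":[0,0,0],"twist":[0,0,0.04]},
    {"grip":1,"translation":[0,0,0],"twist":[0,0,0]},
    {"grip":1,"translation":[0,0,0],"twist":[0,0,0]},
    {"grip":1,"translation":[0,0,0],"twist":[0,0,0]},
  ],
)

```text
clock: 13.95
eef_pos: [559.2, -188.0, 124.5]
tcp_rot: [-3.142, -0.0, -0.532]
contact_force: [0.2, 0.1, 5.8]
opening: 0.144
```

```bash
python3 s.py
```

```text
13.95 [ 559.15 -187.96  124.54] [-3.1415e+00 -4.0000e-04 -5.3160e-01] [0.23 0.06 5.81] [ 0.046 -0.111  0.271]
```

>>> jog_arm(
  moves=[
    {"grip":1,"translation":[0,0,0],"twist":[0,0,0.04]},
    {"grip":1,"translation":[0,0,0],"twist":[0,0,0.04]},
    {"grip":1,"translation":[0,0,0],"twist":[0,0,0]},
    {"grip":1,"translation":[0,0,0],"twist":[0,0,0]},
    {"grip":1,"translation":[0,0,0],"twist":[0,0,0]},
  ],
)

```text
clock: 14.37
eef_pos: [559.1, -188.0, 124.6]
tcp_rot: [-3.142, -0.0, -0.612]
contact_force: [-0.2, 1.3, 5.7]
opening: 0.144
```

```bash
python3 s.py
```

```text
14.3667 [ 559.15 -187.95  124.56] [-3.1415e+00 -4.0000e-04 -6.1170e-01] [-0.19  1.27  5.72] [ 0.069 -0.015  0.18 ]
```

>>> jog_arm(
  moves=[
    {"grip":1,"translation":[0,0,0],"twist":[0,0,0.04]},
    {"grip":1,"translation":[0,0,0],"twist":[0,0,0]},
    {"grip":1,"translation":[0,0,0],"twist":[0,0,0]},
    {"grip":1,"translation":[0,0,0],"twist":[0,0,0]},
  ],
)

```text
clock: 14.7
eef_pos: [559.2, -188.0, 124.6]
tcp_rot: [-3.141, -0.0, -0.652]
contact_force: [-0.9, 0.7, 5.5]
opening: 0.143
```

```bash
python3 s.py
```

```text
14.7 [ 559.15 -187.98  124.56] [-3.1415e+00 -4.0000e-04 -6.5170e-01] [-0.87  0.74  5.45] [ 0.102 -0.065  0.064]
```

>>> jog_arm(
  moves=[
    {"grip":1,"translation":[0,0,0],"twist":[0,0,0.04]},
    {"grip":1,"translation":[0,0,0],"twist":[0,0,0]},
    {"grip":1,"translation":[0,0,0],"twist":[0,0,0]},
    {"grip":1,"translation":[0,0,0],"twist":[0,0,0]},
  ],
)

```text
clock: 15.03
eef_pos: [559.2, -187.9, 124.5]
tcp_rot: [-3.141, -0.0, -0.692]
contact_force: [-0.8, -1.2, 5.4]
opening: 0.145
```

```bash
python3 s.py
```

```text
15.0333 [ 559.16 -187.94  124.53] [-3.1415e+00 -4.0000e-04 -6.9180e-01] [-0.84 -1.25  5.45] [ 0.071 -0.03  -0.395]
```

>>> jog_arm(
  moves=[
    {"grip":1,"translation":[0,0,0],"twist":[0,0,0.03]},
    {"grip":1,"translation":[0,0,0],"twist":[0,0,0]},
    {"grip":1,"translation":[0,0,0],"twist":[0,0,0]},
    {"grip":1,"translation":[0,0,0],"twist":[0,0,0]},
  ],
)

```text
clock: 15.37
eef_pos: [559.2, -188.0, 124.6]
tcp_rot: [-3.141, -0.0, -0.722]
contact_force: [-0.1, 0.6, 5.3]
opening: 0.147
```

```bash
python3 s.py
```

```text
15.3667 [ 559.15 -187.96  124.56] [-3.1414e+00 -4.0000e-04 -7.2160e-01] [-0.09  0.6   5.3 ] [ 0.111 -0.122  0.418]
```

>>> jog_arm(
  moves=[
    {"grip":1,"translation":[0,0,0],"twist":[0,0,0.03]},
    {"grip":1,"translation":[0,0,0],"twist":[0,0,0]},
    {"grip":1,"translation":[0,0,0],"twist":[0,0,0]},
    {"grip":1,"translation":[0,0,0],"twist":[0,0,0]},
  ],
)

```text
clock: 15.7
eef_pos: [559.2, -187.9, 124.5]
tcp_rot: [-3.141, -0.0, -0.752]
contact_force: [-0.2, -0.4, 4.7]
opening: 0.144
```

```bash
python3 s.py
```

```text
15.7 [ 559.16 -187.95  124.53] [-3.1414e+00 -4.0000e-04 -7.5170e-01] [-0.21 -0.39  4.7 ] [ 0.009 -0.022 -0.326]
```

>>> jog_arm(
  moves=[
    {"grip":1,"translation":[0,0,0],"twist":[0,0,0.03]},
    {"grip":1,"translation":[0,0,0],"twist":[0,0,0]},
    {"grip":1,"translation":[0,0,0],"twist":[0,0,0]},
    {"grip":1,"translation":[0,0,0],"twist":[0,0,0]},
  ],
)

```text
clock: 16.03
eef_pos: [559.1, -187.9, 124.4]
tcp_rot: [-3.142, -0.0, -0.782]
contact_force: [-0.2, -1.2, 4.8]
opening: 0.149
```

```bash
python3 s.py
```

```text
16.0333 [ 559.05 -187.94  124.43] [-3.1416e+00 -2.0000e-04 -7.8220e-01] [-0.2  -1.2   4.76] [-0.012 -0.093 -0.253]
```

>>> jog_arm(
  moves=[
    {"grip":1,"translation":[0,0,0],"twist":[0,0,0.03]},
    {"grip":1,"translation":[0,0,0],"twist":[0,0,0]},
    {"grip":1,"translation":[0,0,0],"twist":[0,0,0]},
    {"grip":1,"translation":[0,0,0],"twist":[0,0,0]},
  ],
)

```text
clock: 16.37
eef_pos: [559.0, -187.9, 124.4]
tcp_rot: [-3.142, -0.0, -0.813]
contact_force: [0.0, -1.2, 4.3]
opening: 0.145
```

```bash
python3 s.py
```

```text
16.3667 [ 559.02 -187.93  124.4 ] [-3.1415e+00 -1.0000e-04 -8.1290e-01] [ 0.05 -1.21  4.28] [-0.085 -0.021 -0.052]
```

The ramp is starting to take over: z is sinking and the press force is falling. I now sink with it.

>>> jog_arm(
  moves=[
    {"grip":1,"translation":[0,0,0.0002],"twist":[0,0,0.03]},
    {"grip":1,"translation":[0,0,0],"twist":[0,0,0]},
    {"grip":1,"translation":[0,0,0],"twist":[0,0,0]},
    {"grip":1,"translation":[0,0,0],"twist":[0,0,0]},
  ],
)

```text
clock: 16.7
eef_pos: [558.8, -188.0, 124.2]
tcp_rot: [3.141, 0.0, -0.843]
contact_force: [-0.7, -0.9, 5.4]
opening: 0.146
```

```bash
python3 s.py
```

```text
16.7 [ 558.84 -187.98  124.19] [ 3.1414e+00  1.0000e-04 -8.4320e-01] [-0.67 -0.88  5.36] [-0.143 -0.018 -0.049]
```

>>> jog_arm(
  moves=[
    {"grip":1,"translation":[0,0,0.0002],"twist":[0,0,0.03]},
    {"grip":1,"translation":[0,0,0],"twist":[0,0,0]},
    {"grip":1,"translation":[0,0,0],"twist":[0,0,0]},
    {"grip":1,"translation":[0,0,0],"twist":[0,0,0]},
  ],
)

```text
clock: 17.03
eef_pos: [558.7, -188.1, 124.0]
tcp_rot: [3.141, 0.0, -0.873]
contact_force: [-1.7, -1.6, 5.4]
opening: 0.148
```

```bash
python3 s.py
```

```text
17.0333 [ 558.71 -188.06  124.02] [ 3.1411e+00  1.0000e-04 -8.7310e-01] [-1.66 -1.64  5.39] [-0.214  0.04  -0.063]
```

>>> jog_arm(
  moves=[
    {"grip":1,"translation":[0,0,0],"twist":[0,0,0.03]},
    {"grip":1,"translation":[0,0,0],"twist":[0,0,0]},
    {"grip":1,"translation":[0,0,0],"twist":[0,0,0]},
    {"grip":1,"translation":[0,0,0],"twist":[0,0,0]},
  ],
)

```text
clock: 17.37
eef_pos: [558.6, -188.1, 123.9]
tcp_rot: [3.141, 0.0, -0.903]
contact_force: [-3.1, -3.9, 5.5]
opening: 0.152
```

```bash
python3 s.py
```

```text
17.3667 [ 558.63 -188.1   123.89] [ 3.1409e+00  2.0000e-04 -9.0300e-01] [-3.11 -3.9   5.52] [-0.461  0.277  0.018]
```

Lateral force has grown, consistent with the grasp being about 1 mm off-axis as it turns. I relieve it with a small shift of about (-0.4, -0.5) mm in world axes.

>>> jog_arm(
  moves=[
    {"grip":1,"translation":[0.0001,0.0003,0],"twist":[0,0,0]},
    {"grip":1,"translation":[0.0001,0.0003,0],"twist":[0,0,0]},
    {"grip":1,"translation":[0,0,0],"twist":[0,0,0]},
    {"grip":1,"translation":[0,0,0],"twist":[0,0,0]},
  ],
)

```text
clock: 17.7
eef_pos: [558.6, -188.2, 123.9]
tcp_rot: [-3.141, 0.0, -0.904]
contact_force: [-2.2, -0.1, 4.3]
opening: 0.145
```

```bash
python3 s.py
```

```text
17.7 [ 558.62 -188.2   123.95] [-3.1414e+00  3.0000e-04 -9.0400e-01] [-2.2  -0.14  4.31] [0.021 0.047 0.003]
```

>>> jog_arm(
  moves=[
    {"grip":1,"translation":[-0.0002,0.0002,0],"twist":[0,0,0.015]},
    {"grip":1,"translation":[0,0,0],"twist":[0,0,0.01]},
    {"grip":1,"translation":[0,0,0],"twist":[0,0,0]},
    {"grip":1,"translation":[0,0,0],"twist":[0,0,0]},
    {"grip":1,"translation":[0,0,0],"twist":[0,0,0]},
  ],
)

```text
clock: 18.12
eef_pos: [558.4, -188.4, 123.9]
tcp_rot: [-3.141, -0.0, -0.929]
contact_force: [-0.6, -0.8, -0.1]
opening: 0.143
```

```bash
python3 s.py
```

```text
18.1167 [ 558.45 -188.44  123.88] [-3.1415e+00 -1.0000e-04 -9.2920e-01] [-0.59 -0.84 -0.05] [-0.159 -0.262  0.159]
```

```bash
python3 w.py wh5; cat > mk.py <<'E'
from h import *
import sys
for f in sys.argv[1:]:
    c=load(f'pics/{f}.npz');hs=cv2.cvtColor(c['p'],cv2.COLOR_RGB2HSV).astype(int);pos=c['pos']
    red=((hs[:,:,0]<8)|(hs[:,:,0]>172))&(hs[:,:,1]>120);red[:180]=0;red[350:]=0;red[:,:180]=0;red[:,440:]=0
    n,l,st,ce=cv2.connectedComponentsWithStats(red.astype(np.uint8))
    print(f,[(ce[k].round(2),st[k,4]) for k in range(1,n) if st[k,4]>30])
    P=[atz(c,[ce[k]],pos[2]-4.7)[0,:2] for k in range(1,n) if st[k,4]>30]
    a=min(((np.hypot(*(p-q)),i,j) for i,p in enumerate(P) for j,q in enumerate(P) if i<j),key=lambda t:abs(t[0]-52))
    p,q=sorted((P[a[1]],P[a[2]]),key=lambda t:-(t[0]*np.cos(c['rot'][2])+t[1]*np.sin(c['rot'][2])))
    print(a,np.degrees(np.arctan2(*(q-p)[::-1]))-120,'tool yaw',np.degrees(c['rot'][2]))
E
python3 mk.py ws2 wh3 wh4 wh5;python3 s.py
```

```text
18.1167 [ 558.44528532 -188.44140317  123.88301795] [-3.14149237e+00 -1.04300097e-04 -9.29199139e-01] [-3.28000213e-01  4.19994225e-01  1.80200248e+00  2.98078351e-05
  9.19453211e-01  2.17197718e+00]
ws2 [(array([350.21, 255.07]), np.int32(229)), (array([248.17, 309.99]), np.int32(190))]
(np.float64(52.189859123502394), 0, 1) 27.558023033763334 tool yaw 27.256081498941867
wh3 [(array([366.99, 198.26]), np.int32(200)), (array([350.3 , 255.29]), np.int32(217)), (array([219.05, 281.3 ]), np.int32(130)), (array([248.11, 309.7 ]), np.int32(189))]
(np.float64(52.11837269984349), 1, 3) -8.783054105400922 tool yaw -8.818518116860249
wh4 [(array([344.13, 197.34]), np.int32(290)), (array([350.31, 255.37]), np.int32(217)), (array([247.98, 309.73]), np.int32(186)), (array([214.11, 334.51]), np.int32(201))]
(np.float64(52.181477069938), 1, 2) -26.087307230822944 tool yaw -26.06446773192026
wh5 [(array([285.78, 196.92]), np.int32(287)), (array([350.13, 255.05]), np.int32(217)), (array([248.22, 309.99]), np.int32(189)), (array([422.69, 330.04]), np.int32(204))]
(np.float64(52.141168683167294), 1, 2) -52.899505763247845 tool yaw -53.23918897948668
18.1667 [ 558.42 -188.41  123.86] [-3.1415 -0.     -0.9291] [ 0.32 -0.36  0.91] [-0.182 -0.231  0.167]
```

View pics/wh5.png

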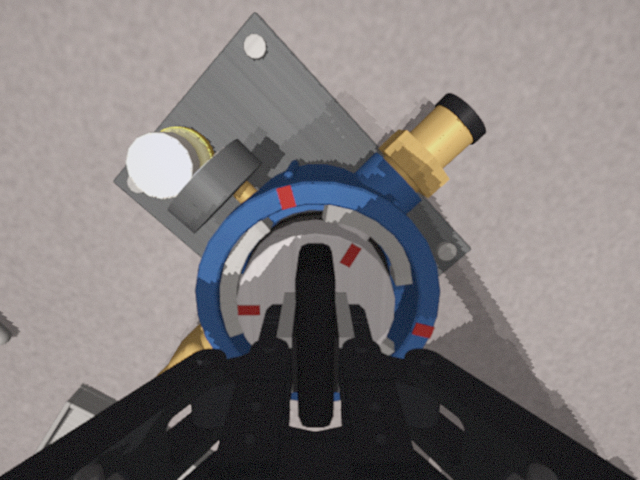

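The marks sit at the same pixels as when first grasped, at (350,255) and (248,310), so nothing slipped. Squeeze is about 1.3 mm. I turn a touch more, then unload the hand to see where the lugs alone hold it.

>>> jog_arm(
  moves=[
    {"grip":1,"translation":[0,0,0],"twist":[0,0,0.015]},
    {"grip":1,"translation":[0,0,-0.0001],"twist":[0,0,0]},
    {"grip":1,"translation":[0,0,0],"twist":[0,0,0]},
    {"grip":1,"translation":[0,0,0],"twist":[0,0,0]},
  ],
)

```text
clock: 18.5
eef_pos: [558.3, -188.4, 123.8]
tcp_rot: [3.141, 0.0, -0.944]
contact_force: [0.5, -2.6, -2.5]
opening: 0.147
```

```bash
python3 s.py
```

```text
18.5 [ 558.26 -188.41  123.83] [ 3.1414e+00  2.0000e-04 -9.4430e-01] [ 0.52 -2.63 -2.47] [-0.295 -0.386  0.173]
```

>>> jog_arm(
  moves=[
    {"grip":1,"translation":[0,0,0],"twist":[0,0,0]},
  ],
)

```text
clock: 18.58
eef_pos: [558.2, -188.4, 123.8]
tcp_rot: [3.141, 0.0, -0.944]
contact_force: [1.1, -2.9, -3.4]
opening: 0.151
```

```bash
python3 s.py
```

```text
18.5833 [ 558.24 -188.41  123.85] [ 3.1414e+00  2.0000e-04 -9.4430e-01] [ 1.14 -2.93 -3.36] [-0.388 -0.393  0.129]
```

With the hand unloaded (-3 N reading, which is the strainer's own weight), z holds at 123.84. That is a squeeze of about 1.35 mm and roughly 19 N, so it is snug. Let go.

>>> jog_arm(
  moves=[
    {"grip":-0.3,"translation":[0,0,0],"twist":[0,0,0]},
    {"grip":-0.3,"translation":[0,0,0],"twist":[0,0,0]},
    {"grip":-0.3,"translation":[0,0,0],"twist":[0,0,0]},
    {"grip":-0.3,"translation":[0,0,0],"twist":[0,0,0]},
    {"grip":-0.3,"translation":[0,0,0],"twist":[0,0,0]},
    {"grip":-0.3,"translation":[0,0,0],"twist":[0,0,0]},
  ],
)

```text
clock: 19.08
eef_pos: [558.3, -188.3, 124.2]
tcp_rot: [-3.142, 0.0, -0.944]
contact_force: [0.4, -0.5, 0.2]
opening: 0.649
```

```bash
python3 w.py wh6; python3 mk.py wh6; python3 s.py
```

```text
19.0833 [ 558.34688647 -188.32057599  124.15394568] [-3.14153619e+00  6.74330747e-05 -9.44215123e-01] [-3.27895568e-01  4.19539967e-01  1.80199343e+00  1.06899411e-04
  9.20081647e-01  2.18705113e+00]
wh6 [(array([284.08, 196.8 ]), np.int32(288)), (array([350.5 , 254.55]), np.int32(216)), (array([253.84, 309.06]), np.int32(100)), (array([429.58, 327.15]), np.int32(48))]
(np.float64(51.18968124709624), 1, 3) 52.407719683282295 tool yaw -54.09954147182929
19.1333 [ 558.35 -188.36  124.14] [-3.1415  0.     -0.9443] [ 0.5  -0.32 -1.15] [0.042 0.004 0.004]
```

View pics/wh6.png

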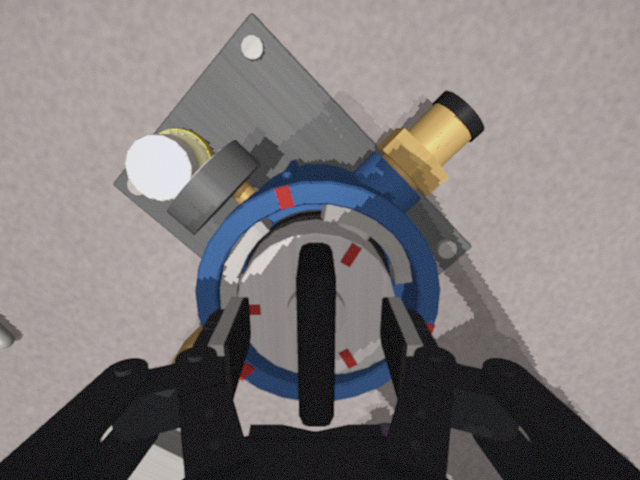

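It is released and the strainer stayed put: its mark is at (350,254), and the fingers stand clear of the bar. I lift away and check.

>>> jog_arm(
  moves=[
    {"grip":-0.3,"translation":[0,0,-0.005],"twist":[0,0,0]},
    {"grip":-0.3,"translation":[0,0,-0.015],"twist":[0,0,0]},
    {"grip":-0.3,"translation":[0,0,-0.025],"twist":[0,0,0]},
    {"grip":-0.3,"translation":[0,0,-0.03],"twist":[0,0,0]},
    {"grip":-0.3,"translation":[0,0,-0.03],"twist":[0,0,0]},
    {"grip":-0.3,"translation":[0,0,0],"twist":[0,0,0]},
    {"grip":-0.3,"translation":[0,0,0],"twist":[0,0,0]},
    {"grip":-0.3,"translation":[0,0,0],"twist":[0,0,0]},
  ],
)

```text
clock: 19.8
eef_pos: [558.0, -188.3, 228.9]
tcp_rot: [3.141, 0.0, -0.944]
contact_force: [-0.9, -0.6, -0.8]
opening: 0.646
```

```bash
python3 w.py wh7; python3 s.py; python3 - <<'E'
from h import *
c=load('pics/wh7.npz');hs=cv2.cvtColor(c['p'],cv2.COLOR_RGB2HSV).astype(int)
X=cloud(c,c['d'])
red=((hs[:,:,0]<8)|(hs[:,:,0]>172))&(hs[:,:,1]>120)
n,l,st,ce=cv2.connectedComponentsWithStats(red.astype(np.uint8))
P=[]
for k in range(1,n):
    if st[k,4]>20:
        x=np.median(X[l==k],0);pl=atz(c,[ce[k]],119.2)[0,:2];print(ce[k].round(1),st[k,4],x.round(1),pl.round(1))
Z=X[...,2];b=(Z>145)&(Z<165)&(hs[:,:,2]<80);b[:150]=0;b[330:]=0
print('bar top z',np.median(Z[b]),b.sum())
m=(Z>117)&(Z<123);m[:150]=0;m[330:]=0;m[:,:220]=0;m[:,420:]=0
Q=X[m];C=np.c_[Q[:,:2]-Q[:,:2].mean(0),np.ones(len(Q))];print('plug plane',np.linalg.lstsq(C,Q[:,2],rcond=None)[0],len(Q))
E
```

```text
19.8 [ 558.00355325 -188.29805165  228.89743055] [ 3.14147146e+00  1.68899471e-04 -9.44223275e-01] [-3.27996871e-01  2.99754129e-01  1.71507438e+00 -1.41935649e-06
  1.12697202e+00  2.18702333e+00]
19.85 [ 557.65 -188.17  228.18] [ 3.1407e+00  1.3000e-03 -9.4430e-01] [ 0.05  0.32 -0.09] [0.034 0.033 0.043]
[295.9 166.5] 103 [ 597.7 -219.4  115.6] [ 597.7 -219.9]
[336.3 202.6] 74 [ 560.6 -216.3  119.4] [ 560.5 -216.1]
[273.1 238. ] 64 [ 581.8 -168.7  119.4] [ 581.8 -168.5]
[383. 252.] 78 [ 509.6 -206.2  115.8] [ 510.8 -206.8]
[335.4 271.2] 59 [ 529.8 -174.2  119.3] [ 529.8 -174.2]
[268.7 281.7] 75 [ 564.7 -136.5  115.6] [ 565.2 -138. ]
[223.7 304.3] 77 [579.5 -78.6  75.2] [ 582.6 -102.1]
[192.3 338.2] 245 [585.3 -30.4  75.2] [587.  -62.1]
[372.8 396.5] 30 [408.1 -76.5  76.5] [ 436.4 -102. ]
bar top z 154.35619956137987 2064
plug plane [ 1.84769923e-04 -2.80411336e-04  1.18837652e+02] 5040
```

View pics/wh7.png

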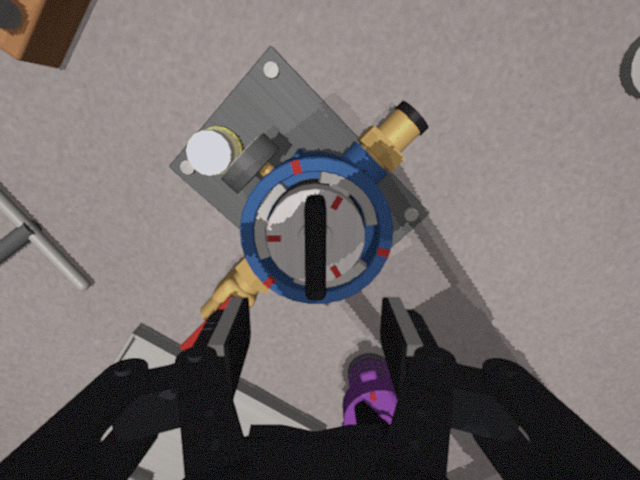

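The strainer sits level, with the plane tilt under 0.001. Plug top is at about 119.2, so the underside is about 95.2, 1.3 mm below first touch. It is centred in the mouth at (315,233), and the jar and the rest look untouched. I hand in.

```bash
python3 -c "
from rig import r
print(r.sign_off())"
```

```text
the job is handed in; nothing more can be done
None
```

The strainer is refitted in the blue housing, snug on the seal by feel and let go. I handed the job in at about 20 s of the 67 s; no verdict is reported.

- **Fitting:** I took it by the black handle bar and lowered it through the three gaps. First touch on the seal came at TCP z of about 125.2, close to nominal.
- **Turning:** I turned it about 45° clockwise and sank with the ramps to z of about 123.85. That is a squeeze of about 1.35 mm, or roughly 19 N estimated from the 14 N/mm seal figure. Before letting go, I unloaded the hand and the height held on the lugs alone.
- **After release:** It had not turned and sat level. Its axis is about 1 mm from the housing's, and the handle point is at about 137 mm. The gripper was lifted clear.
- **Other things:** In the last wrist picture the grease jar, the purple look-alike and the chuck key showed no sign of having moved. I took no final overall picture to check the rest.

**Disagreements:**
- The sink over the last few degrees was about 0.5 mm less than the ramp slope predicts. I put this down to slight off-centre contact.
- A sideways force of up to 5 N came up during the turn. I relieved most of it with a shift of under 1 mm; about 3 N was left when I let go.
- The final clamping force is inferred from height and feel, not measured directly.

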